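Seat the snap-in end cover of a bearing housing

ROBOT

A 6-joint arm with a two-finger parallel gripper is mounted at the origin on a cart in front of the work surface, level with it; the furniture and walls round the work are solid. World frame = base frame: x ahead of the robot, y to its left, z up, the work surface at z = 0. Lengths are in m, angles in rad, forces in N, time in s.
With the tool pointing down it reaches from about 0.375 to 0.9 m from the base axis. Payload 3.1 kg.
Tool frame: the origin (TCP) lies between the finger pads; the fingertips stand 25 mm ahead of it and the grasp point (between the pads) lies 6 mm ahead of it; y points along the fingers, x is the direction in which the jaws open and shut, and the axes are right-handed (so a half turn about y gives the same grasp; the last joint's range is limited). The gripper opens to 87 mm and grips with 3 to 60 N. Pads are 19 mm wide; open, the fingers measure 117 mm over their backs; the gripper's body (75 mm by 190 mm) begins 51 mm behind the grasp point.
Start: joints at [-1.454, 0.527, 1.433, -0, 1.181, -0.178], TCP at [0.182, -0.598, 0.215] pointing down, gripper open.
Joint ranges: [-3.08, 3.08], [-0.75, 2.2], [0.22, 2.44], [-1.43, 4.57], [0, 2.65], [-2.85, 2.85]. Speed limits (rad/s): [2.79, 2.79, 3.14, 3.14, 3.14, 3.14].

INTERFACE

Orientations are given as a unit quaternion [x, y, z, w].
In Python, from rig import robot gives the robot as it stands.
- The arm moves only by the tool carry_out, never from a script. Its argument "moves" is a list of rows, each a list of 7 numbers: the opening, from 0 (shut) to 1 (fully open), then the shift along the tool's x, y, z in cm, then the turn, a rotation vector about the tool's x, y, z in rad. In form: [[grip, x, y, z, rx, ry, rz], ...]. A call has 1 to 20 rows; each row is the pose to reach, as a shift and turn from the pose commanded when the call began, along the tool's axes at that moment; what a row does not reach only later rows make up. A row lasts 1/10 s, in which the tool goes at most 50 mm and 8.59 degrees, less where a joint would pass 70% of its speed; a pose out of reach is approached as far as the arm can. A call with a gripper value outside its range is refused whole. The fingers move at their own pace and stop on an object; "force" is the grip in N (left out, the last holds). Time passes only in rows, so rows that repeat a pose let the fingers close. It gives the time, the measured TCP pose, the force and the opening at its end, in the units of the state.
- robot.get_obs(): the state, without advancing time (a new reading comes with each control period).
- robot.camera(name): name is "side" or "top" or "wrist"; returns the picture (384x512x3 uint8, red, green, blue); there is no depth.
- robot.camera_params(name): a dict with "fx", "fy", "cx", "cy" (pixels), "extrinsics" (4x4, takes a point from camera to world coordinates); the wrist camera has in their place "mount" (4x4, takes a point from camera to tool coordinates, whose origin is the TCP and whose axes are the tool frame's). Camera axes: x right, y down, z forward; pixel columns grow to the right and rows downward; lengths in m; the calibration is good to about 2 mm. A picture is of the moment at which its call begins: read the wrist's pose just before it. camera_params takes no time and is no camera call.
- robot.hand_in(): hands the job in, once; it reports no verdict.
The state is a dict: "time": time; "q": joint angles; "joint_velocities": joint speeds; "joint_torque": joint torques, N m; "position": TCP position; "tool_rot": TCP orientation; "ft_force": force on the tool from outside, world axes, zero at the start; "moment": the same for the moment, N m; "grip_width": finger opening in m.
Only numpy, scipy, OpenCV 4.12 (cv2) and the standard library are available. Lean on these libraries where they do the work, as an engineer would, in place of code of your own. Each camera call takes 0.05 s, during which the arm holds its last target.

TASK

Take the seating tool from its wooden stand by its handle, set its steel foot squarely on the middle of the black end cover that stands proud of the bearing housing, and press straight down by feel until the cover clicks home and stays down by itself. Go gently: the cover clicks at 11 to 17 N and cracks if pressed with more than 30 N, and it may be pressed only with the tool. Then put the tool back upright in its stand, let go, and leave the other things on the bench where they are.

Things in the scene. Friction and masses are not known exactly. Their poses are not given: they have to be found in the camera images.
- bore_mouth (a point): Centre of the open top of the bearing housing, 75 mm above the bench. The housing is fixed to the bench: grey, a square foot 104x104x12 mm with four bolts, on it a round body 76 mm across with an upright bore 51 mm across. z up; its x and y run along the sides of the foot.
- cover_top (a point): Middle of the flat top face (dark grey disc) of the black end cover (z up), a loose plug 48 mm across and 59 mm tall, guided by the bore. At the start this face is 30 mm proud of the mouth, the cover resting on a soft spring washer (1.5 to 3.5 N). More than 30 N on the cover cracks it.
- cover: The same end cover; origin at the centre of its underside. Pressed down, its ridge meets hidden catches: force rises to 11-17 N, falls as the ridge slips past, then a stiff seal (15 N/mm) stops the cover: home, and it stays. Pressed less it springs back up. The seal's depth differs and is not seen: home is 11 to 27 mm below the start (top 3 to 19 mm proud); the ridge slips past 4 mm before home.
- tool_grip (a point): Middle of the handle of the seating tool (z up), 86 mm above its sole. Tool 111 mm tall, 0.2-0.33 kg: steel foot disc 36 mm across, 10 thick; shank 18 mm across; collar disc 44 mm across from 55 to 61 mm above the sole; square wooden handle 24x24 mm (sides along x, y) from 61 to 111 mm. With fingertips just above the collar, it takes the press if the handle slips.
- tool_foot (a point): Centre of the sole (flat underside) of the seating tool's foot; axes as for tool_grip.
- stand_floor (a point): Centre of the floor of the round recess in the tool's stand, 10 mm above the bench; the recess is 47 mm across and 14 mm deep, in a fixed wooden block 90x90x24 mm. The tool stands in it on its sole. z up.
- bearing: Bystander, leave alone: ball bearing ring, 42 mm across, 12 high; origin at the centre of its underside.
- steel_flange: Bystander, leave alone: round steel flange with hub, 64 mm across, 30 high; origin at the centre of its underside.
- brass_blank: Bystander, leave alone: turned stepped brass blank standing up, 35 mm across, 60 high; origin at the centre of its underside.
- tape_electrical: Bystander, leave alone: roll of black tape, 62 mm across, 19 high; origin at the centre of its underside.
- caliper: Bystander, leave alone: caliper lying flat, 63x220x12 mm; origin at the centre of its underside.
- pliers_1: Bystander, leave alone: pliers lying flat, 52x185x14 mm; origin at the centre of its underside.
- spanner_10: Bystander, leave alone: small spanner lying flat, 22x166x9 mm; origin at the centre of its underside.
Not all that is in view belongs to the job. Of the things shaped like the part that bears tool_grip, the bare steel one is meant.

How it is judged:
By the outcome, as a careful person would: the job done as asked, in the order asked, and still so for the second after the job is handed in, with the robot touching nothing.
It also fails if it takes over 48 s, if anything falls off the work surface, if the arm or the gripper's body presses on something with over 40 N, if the wrist force passes 120 N, or if a joint passes its speed limit or range.

## Working session

There is one attempt and no reset: what is moved stays moved. The work goes in short steps, Python scripts to look and compute and a tool call to move; the robot and the scene stay as the last step left them, time stands still between calls to the robot, and variables do not carry over. Pictures are saved under pics/ and viewed, and the job is handed in when it is done.

Besides the shell and the picture viewer there is one more tool, called after ">>>" as a command line: name --pt "numbers of a row" for each row, then --argument value for the rest. carry_out: Moves the arm, as the interface text tells. Its arguments: {"type":"object","properties":{"moves":{"type":"array"},"force":{"type":"number"}},"required":["moves"]}

```bash
mkdir -p pics; ls; python3 - <<'E'
from rig import robot
import cv2,numpy as np
for n in ["side","top","wrist"]:
    o=robot.get_obs()
    im=robot.camera(n); cv2.imwrite(f"pics/a_{n}.png",im[:,:,::-1]); print(n,robot.camera_params(n))
print(o)
E
```

```text
pics
side {'fx': 397.3491213916597, 'fy': 397.3491213916597, 'cx': 253.07679179962346, 'cy': 193.86042471318208, 'extrinsics': array([[ 0.99688334, -0.04400644,  0.06547554,  0.55514357],
       [-0.07879173, -0.51400343,  0.85416178, -0.72905218],
       [-0.00393397, -0.85665857, -0.5158688 ,  0.59042325],
       [ 0.        ,  0.        ,  0.        ,  1.        ]])}
top {'fx': 369.4760247556396, 'fy': 369.4760247556396, 'cx': 256.2155525350403, 'cy': 199.76702338514426, 'extrinsics': array([[ 0.02156736, -0.99648404,  0.08095932,  0.5499673 ],
       [-0.99935408, -0.0238159 , -0.02691138,  0.09614389],
       [ 0.02874488, -0.08032662, -0.99635404,  1.19603324],
       [ 0.        ,  0.        ,  0.        ,  1.        ]])}
wrist {'fx': 273.07198527720834, 'fy': 273.07198527720834, 'cx': 253.58442494674293, 'cy': 189.0248463822076, 'mount': array([[ 9.99999988e-01,  1.44087611e-04,  5.86937389e-05,
         4.96589924e-04],
       [-1.32397551e-05, -2.97071170e-01,  9.54855340e-01,
        -1.70926626e-01],
       [ 1.55019042e-04, -9.54855329e-01, -2.97071165e-01,
         8.33190789e-02],
       [ 0.00000000e+00,  0.00000000e+00,  0.00000000e+00,
         1.00000000e+00]])}
{'time': 0.1, 'q': array([-1.45350885e+00,  5.28402595e-01,  1.43378662e+00, -2.55373330e-05,
        1.18142737e+00, -1.78485364e-01]), 'joint_velocities': array([-2.32493686e-03, -2.15969020e-03, -1.94078536e-03,  7.93473390e-04,
       -9.23628305e-04,  9.47169759e-05]), 'joint_torque': array([-2.71358631e-04, -4.40984130e+01, -1.77150160e+01,  6.35361951e-02,
        5.33621642e-02, -3.88700937e-05]), 'position': array([ 0.18212194, -0.59715298,  0.2141475 ]), 'tool_rot': array([-0.56770259,  0.42136175, -0.42036906,  0.5687336 ]), 'ft_force': array([ 0.12218746, -0.79986528,  0.17572947]), 'moment': array([-0.0372612 , -0.0106546 ,  0.06206038]), 'grip_width': 0.0869491013240584}
```

View pics/a_side.png

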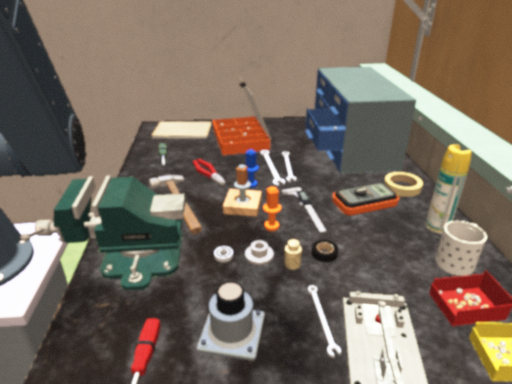

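View pics/a_top.png

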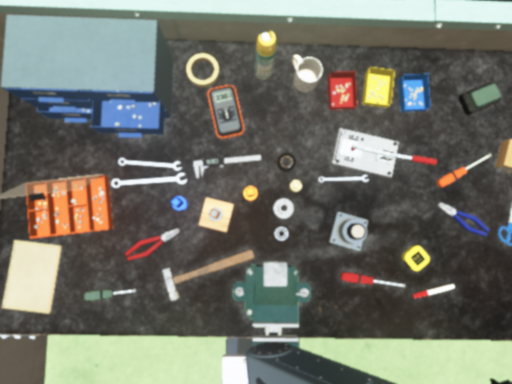

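View pics/a_wrist.png

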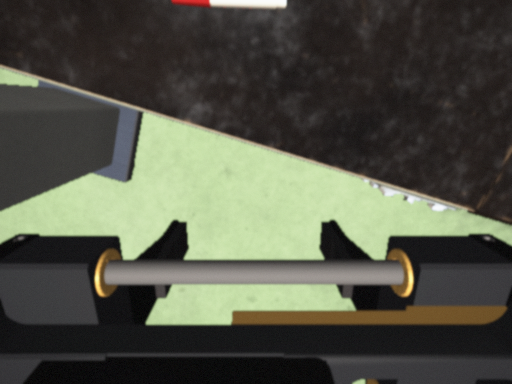

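The side view has three tool-shaped things: blue at (251,168), orange at (272,208), and one with a bare steel shank and wooden handle at (242,188), standing in the wooden block. The third fits the description. I'll confirm it in an enlarged crop and then measure.

```bash
python3 - <<'E'
import cv2,numpy as np
a=cv2.imread("pics/a_side.png"); t=cv2.imread("pics/a_top.png")
c1=cv2.resize(a[140:240,200:300],(400,400),interpolation=cv2.INTER_CUBIC)
c2=cv2.resize(t[180:240,160:260],(400,240),interpolation=cv2.INTER_CUBIC)
c3=cv2.resize(a[275:360,190:275],(400,400),interpolation=cv2.INTER_CUBIC)
c4=cv2.resize(t[200:260,310:390],(400,300),interpolation=cv2.INTER_CUBIC)
L=np.vstack([c1,c2][:1]+[c2]);R=np.vstack([c3,c4]);h=600
cv2.imwrite("pics/crop.png",np.hstack([L[:600],R[:600]][:]) if 0 else np.hstack([cv2.resize(L,(380,590)),cv2.resize(R,(380,590))]))
E
```

```text
(no output)
```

View pics/crop.png

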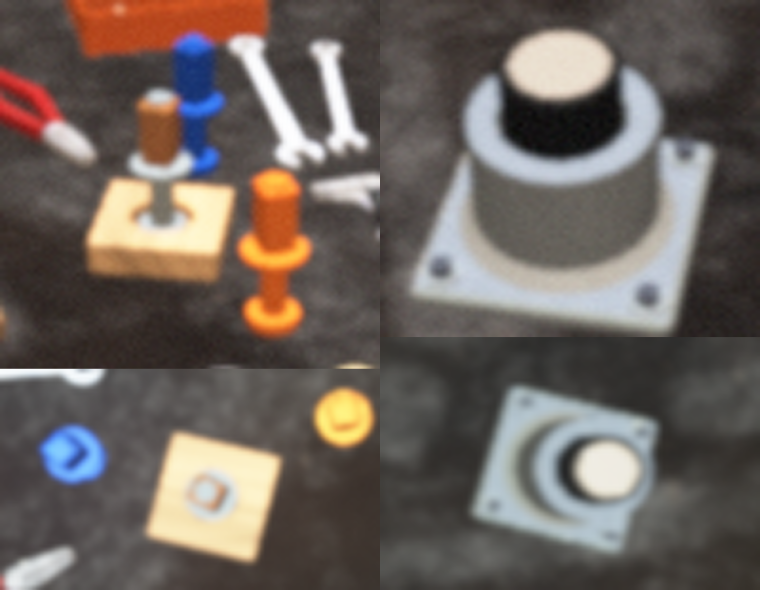

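The crop confirms it: bare steel collar and foot, wooden handle, standing in the wooden block. The blue and orange ones are painted and stand on the bench. Next, the positions.

```bash
cat > h.py <<'E'
import cv2,numpy as np
from rig import robot
from scipy.spatial.transform import Rotation as R
def cam(n,obs=None):
    p=robot.camera_params(n); K=np.array([[p['fx'],0,p['cx']],[0,p['fy'],p['cy']],[0,0,1]])
    if 'extrinsics' in p: T=p['extrinsics']
    else:
        W=np.eye(4);W[:3,:3]=R.from_quat(obs['tool_rot']).as_matrix();W[:3,3]=obs['position'];T=W@p['mount']
    return K,T
def ray(n,uv,obs=None):
    K,T=cam(n,obs); d=T[:3,:3]@np.linalg.solve(K,[uv[0],uv[1],1]); return T[:3,3],d/np.linalg.norm(d)
def onz(n,uv,z,obs=None):
    o,d=ray(n,uv,obs); return o+d*(z-o[2])/d[2]
def proj(n,P,obs=None):
    K,T=cam(n,obs); c=K@(T[:3,:3].T@(np.asarray(P)-T[:3,3])); return c[:2]/c[2]
def tri(rs):
    A=sum(np.eye(3)-np.outer(d,d) for o,d in rs);b=sum((np.eye(3)-np.outer(d,d))@o for o,d in rs)
    return np.linalg.solve(A,b)
def blob(mask,x0,y0,x1,y1):
    m=np.zeros_like(mask);m[y0:y1,x0:x1]=mask[y0:y1,x0:x1]
    n,l,s,c=cv2.connectedComponentsWithStats(m); i=1+np.argmax(s[1:,4])
    return (l==i).astype(np.uint8)*255,s[i],c[i]
E
python3 - <<'E'
from h import *
a=cv2.imread("pics/a_side.png"); t=cv2.imread("pics/a_top.png")
o=robot.get_obs(); print(R.from_quat(o['tool_rot']).as_matrix().round(3))
# cover top: cream
def cream(i): 
    i=i.astype(int); return ((i[:,:,2]>170)&(i[:,:,2]-i[:,:,0]>8)).astype(np.uint8)
ms,ss,cs=blob(cream(a),210,278,250,315); mt,st,ct=blob(cream(t),340,218,372,245)
print('cover',ss,cs,st,ct, onz('side',cs,.105),onz('top',ct,.105),tri([ray('side',cs),ray('top',ct)]))
# stand block
def wood(i):
    h=cv2.cvtColor(i,cv2.COLOR_BGR2HSV); return ((h[:,:,0]>8)&(h[:,:,0]<28)&(h[:,:,1]>50)&(h[:,:,2]>150)).astype(np.uint8)
m,s,c=blob(wood(t),190,188,245,240)
cn=max(cv2.findContours(m,0,2)[0],key=cv2.contourArea); r=cv2.minAreaRect(cn); b=cv2.boxPoints(r)
P=np.array([onz('top',q,.024) for q in b]); print('stand',s,r,P.round(4),P.mean(0)); 
for i in range(4):
    d=P[(i+1)%4]-P[i]; print(np.hypot(*d[:2]),np.degrees(np.arctan2(d[1],d[0])))
C=P.mean(0)
for z in (.018,.121): print(z,proj('top',[C[0],C[1],z]),proj('side',[C[0],C[1],z]))
# housing foot yaw
h=cv2.cvtColor(t,cv2.COLOR_BGR2HSV); m=((h[:,:,2]>110)&(h[:,:,1]<70)).astype(np.uint8)
m,s,c=blob(m,320,205,378,258); cn=max(cv2.findContours(m,0,2)[0],key=cv2.contourArea); r=cv2.minAreaRect(cn);print('foot',s,r)
E
```

```text
[[ 0.291 -0.     0.957]
 [-0.957  0.002  0.291]
 [-0.002 -1.     0.   ]]
cover [219 283  23  17 297] [229.68013468 290.84175084] [351 225  14  13 138] [357.5942029 231.       ] [ 0.5524888  -0.23785157  0.105     ] [ 0.5528626 -0.2361596  0.105    ] [ 0.55267389 -0.23655162  0.10371666]
stand [198 197  36  35 666] ((215.8529510498047, 214.0882568359375), (30.31694984436035, 30.316951751708984), 14.03624439239502) [[0.5606 0.2479 0.024 ]
 [0.6542 0.2279 0.024 ]
 [0.633  0.1341 0.024 ]
 [0.5395 0.1548 0.024 ]] [0.59686055 0.19117502 0.024     ]
0.09571901220324036 -12.085464160084383
0.09617942281889848 -102.72422390916702
0.09577953541383114 167.51603711448527
0.09551398336841159 77.23640710057305
0.018 [216.02181639 214.11737422] [242.56898769 199.55484211]
0.121 [213.19537278 212.64004751] [241.87122695 165.83930232]
foot [ 329  212   40   40 1044] ((350.4716796875, 231.84906005859375), (37.63679122924805, 33.79069900512695), 15.945395469665527)
```

>>> carry_out --pt "1 -4 -8 4 0 0 0" --pt "1 -10 -9 10 0 -0.1 0" --pt "1 -63.4 -8 62.7 0 -1.06 0" --pt "1 -63.4 -8 62.7 0 -1.06 0" --pt "1 -63.4 -8 62.7 0 -1.06 0" --pt "1 -63.4 -8 62.7 0 -1.06 0" --pt "1 -63.4 -8 62.7 0 -1.06 0" --pt "1 -63.4 -8 62.7 0 -1.06 0" --pt "1 -63.4 -8 62.7 0 -1.06 0" --pt "1 -63.4 -8 62.7 0 -1.06 0" --pt "1 -63.4 -8 62.7 0 -1.06 0" --pt "1 -63.4 -8 62.7 0 -1.06 0" --pt "1 -63.4 -8 62.7 0 -1.06 0" --pt "1 -63.4 -8 62.7 0 -1.06 0" --pt "1 -63.4 -8 62.7 0 -1.06 0" --pt "1 -63.4 -8 62.7 0 -1.06 0" --pt "1 -63.4 -8 62.7 0 -1.06 0" --pt "1 -63.4 -4 62.7 0 -1.06 0" --pt "1 -63.4 -3 62.7 0 -1.06 0" --pt "1 -63.4 -3 62.7 0 -1.06 0"

```text
time: 2.15
position: [0.5955, 0.1941, 0.2406]
tool_rot: [0.704, -0.077, 0.072, -0.703]
ft_force: [-0.1, -0.6, -0.9]
grip_width: 0.0868
```

```bash
python3 - <<'E'
from h import *
o=robot.get_obs(); im=robot.camera('wrist')[:,:,::-1]; cv2.imwrite('pics/b_wrist.png',im)
im=cv2.imread('pics/b_wrist.png')
im2=robot.camera('side')[:,:,::-1]; 
cv2.imwrite('pics/b_crop.png',cv2.resize(im[100:250,180:330],(600,600),interpolation=cv2.INTER_CUBIC))
print(o['position'],R.from_quat(o['tool_rot']).as_matrix().round(4),o['joint_velocities'].round(3),o['q'])
np.save('b_pose.npy',np.r_[o['position'],o['tool_rot']])
for z in (.121,.071,.024,.010): print(z,proj('wrist',[.5969,.1912,z],o))
E
```

```text
[0.59552207 0.19406974 0.24060944] [[ 9.778e-01 -7.300e-03  2.096e-01]
 [-2.096e-01 -3.000e-04  9.778e-01]
 [-7.100e-03 -1.000e+00 -1.800e-03]] [-0.051 -0.062  0.008 -0.039  0.048 -0.023] [1.36503640e-01 5.06213840e-01 1.39465087e+00 7.60619379e-04
 1.24803623e+00 3.47460925e-01]
0.121 [254.81578905 183.9291752 ]
0.071 [254.89904924 172.96051355]
0.024 [254.95897968 165.06530364]
0.01 [254.97428746 163.04866363]
```

View pics/b_wrist.png

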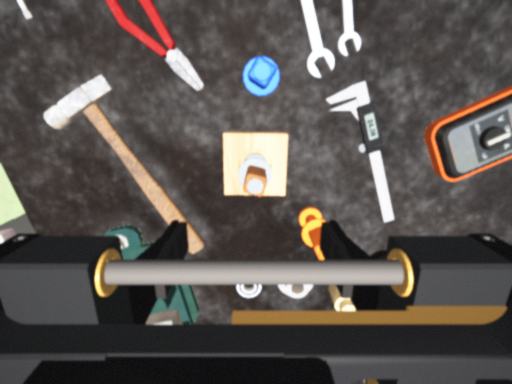

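View pics/b_crop.png

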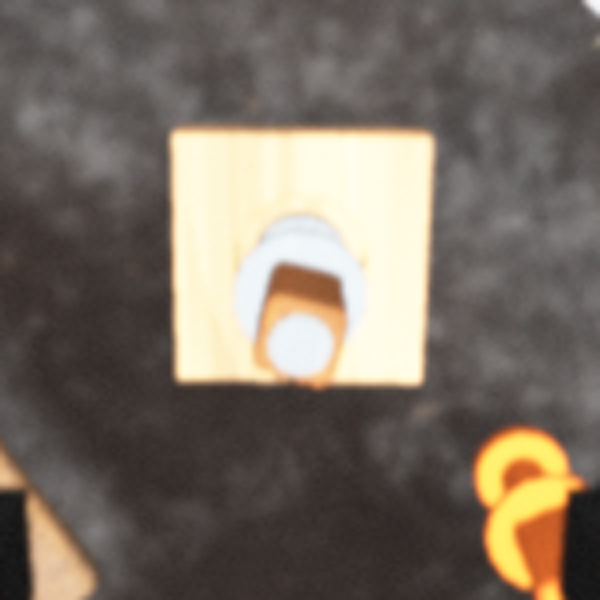

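```bash
python3 - <<'E'
from h import *
v=np.load('b_pose.npy'); o=dict(position=v[:3],tool_rot=v[3:])
im=cv2.imread('pics/b_wrist.png'); Rm=R.from_quat(v[3:]).as_matrix()
c=lambda x,y:(180+x/4-.4,100+y/4-.4)
# corners read off the crop: top-face corners
Cs=[c(269,294),c(346,313),c(326,388),c(253,366)]
P=np.array([onz('wrist',q,.121,o) for q in Cs]); print(P.round(4),P.mean(0))
for i in range(4):
    d=Rm.T@(P[(i+1)%4]-P[i]); print(np.linalg.norm(d),np.degrees(np.arctan2(-d[2],d[0])))
# far side face lower edge -> z=.071
a,b=[onz('wrist',c(*q),.071,o) for q in((275,263),(343,282))]; d=Rm.T@(b-a); print('low edge',np.linalg.norm(d),np.degrees(np.arctan2(-d[2],d[0])))
# dot
d=onz('wrist',c(300,345),.121,o); print('dot',d)
# collar (z=.071), ellipse from crop extents x 236..366
print('collar',onz('wrist',c(301,290),.071,o))
# stand corners
S=np.array([onz('wrist',c(*q),.024,o) for q in((170,129),(434,129),(424,385),(175,385))]);print(S.round(4),S.mean(0))
t=cv2.imread('pics/a_top.png');cv2.imwrite('pics/tcrop.png',cv2.resize(t[195:235,195:235],(600,600),interpolation=cv2.INTER_CUBIC))
E
```

```text
[[0.5909 0.2051 0.121 ]
 [0.6105 0.1954 0.121 ]
 [0.6007 0.1752 0.121 ]
 [0.5821 0.1858 0.121 ]] [0.59605936 0.19038946 0.121     ]
0.02180376958024183 14.177722275533938
0.02245539243081644 103.694006757612
0.021436576433666043 -162.491544344549
0.021217431822123694 -77.42367938350802
low edge 0.022555330146001997 15.850872386429007
dot [0.59620303 0.18907624 0.121     ]
collar [0.59707462 0.19232289 0.071     ]
[[0.5619 0.247  0.024 ]
 [0.6519 0.2278 0.024 ]
 [0.632  0.1357 0.024 ]
 [0.5407 0.155  0.024 ]] [0.59662885 0.19136683 0.024     ]
```

View pics/tcrop.png

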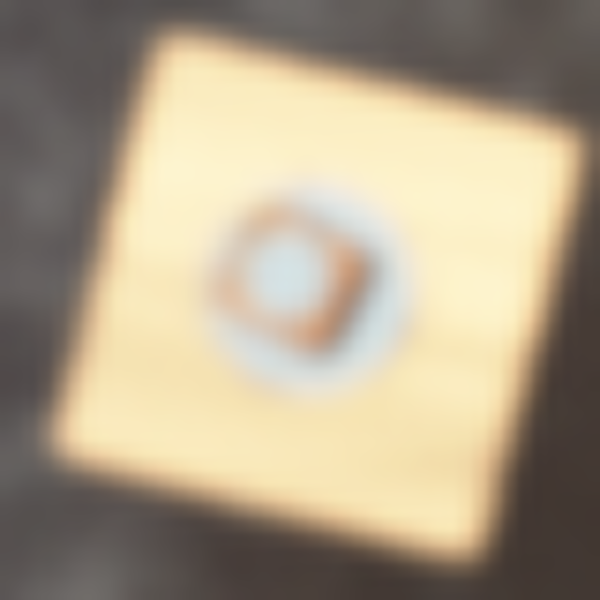

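```bash
python3 - <<'E'
from h import *
o=robot.get_obs();print(o['time'],o['position'],o['joint_velocities'].round(3),o['q'].round(4)); M=R.from_quat(o['tool_rot']).as_matrix();print(M.round(4))
print(M.T@(np.array([.5966,.1908,.098])-o['position'])*100)
E
```

```text
2.25 [0.59636618 0.19142182 0.24402848] [-0.027 -0.04  -0.009 -0.001 -0.002  0.   ] [ 1.3270e-01  5.0100e-01  1.3941e+00 -6.0000e-04  1.2494e+00  3.4670e-01]
[[ 0.9772 -0.0028  0.2122]
 [-0.2122 -0.001   0.9772]
 [-0.0025 -1.     -0.0015]]
[ 0.07229868 14.60278218 -0.03329149]
```

>>> carry_out --pt "1 0 3 0 0 0.13 0" --pt "1 0 6 0 0 0.26 0" --pt "1 0 9 0 0 0.26 0" --pt "1 0 11.5 0 0 0.26 0" --pt "1 0 13.5 0 0 0.26 0" --pt "1 0 14.3 0 0 0.26 0" --pt "1 0 14.3 0 0 0.26 0" --pt "1 0 14.3 0 0 0.26 0"

```text
time: 3.05
position: [0.5983, 0.1909, 0.1037]
tool_rot: [-0.687, 0.166, -0.168, 0.687]
ft_force: [-0.6, 0.4, -0.8]
grip_width: 0.0872
```

```bash
python3 - <<'E'
from h import *
o=robot.get_obs();print(o['time'],o['position'],o['ft_force'],o['joint_velocities'].round(3)); M=R.from_quat(o['tool_rot']).as_matrix();print(M.round(4))
im=robot.camera('wrist')[:,:,::-1]; cv2.imwrite('pics/c_wrist.png',im)
E
```

```text
3.05 [0.59825747 0.19089081 0.10366774] [-0.60934047  0.36044804 -0.78915149] [ 0.008 -0.008 -0.008  0.002 -0.001  0.001]
[[ 8.889e-01  2.600e-03  4.580e-01]
 [-4.580e-01  2.000e-04  8.889e-01]
 [ 2.200e-03 -1.000e+00  1.400e-03]]
```

View pics/c_wrist.png

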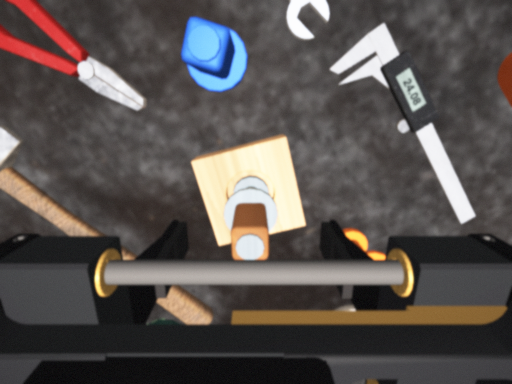

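>>> carry_out --pt "1 -0.2 0.4 -0.1 0 0 0" --pt "1 -0.2 0.5 -0.1 0 0 0" --pt "0.2 -0.2 0.5 -0.1 0 0 0" --pt "0.0 -0.2 0.5 -0.1 0 0 0" --pt "0.0 -0.2 0.5 -0.1 0 0 0" --pt "0.0 -0.2 0.5 -0.1 0 0 0" --pt "0.0 -0.2 0.5 -0.1 0 0 0" --pt "0.0 -0.2 0.5 -0.1 0 0 0" --force 50

```text
time: 3.9
position: [0.595, 0.1915, 0.097]
tool_rot: [-0.687, 0.166, -0.166, 0.687]
ft_force: [-0.1, -0.1, 0.0]
grip_width: 0.0471
```

>>> carry_out --pt "0.0 0 0 0 0 0 0" --pt "0.0 0 0 0 0 0 0" --pt "0.0 0 0 0 0 0 0" --pt "0 0 0 0 0 0 0" --pt "0 0 0 0 0 0 0" --pt "0 0 0 0 0 0 0" --force 50

```text
time: 4.5
position: [0.595, 0.1914, 0.0971]
tool_rot: [0.687, -0.166, 0.166, -0.687]
ft_force: [0.9, 0.2, -0.9]
grip_width: 0.0236
```

>>> carry_out --pt "0 0 -0.5 0 0 0 0" --pt "0 0 -1.5 0 0 0 0" --pt "0 0 -3 0 0 0 0" --pt "0 0 -6 0 0 0 0" --pt "0 0 -9 0 0 0 0" --pt "0 0 -12 0 0 0 0" --pt "0 0 -12 0 0 0 0" --pt "0 0 -12 0 0 0 0"

```text
time: 5.3
position: [0.5948, 0.1915, 0.2177]
tool_rot: [-0.687, 0.166, -0.167, 0.687]
ft_force: [0.0, -0.5, -3.3]
grip_width: 0.0238
```

```bash
python3 - <<'E'
from h import *
o=robot.get_obs();print(o['time'],o['position'],o['ft_force'],o['joint_velocities'].round(3)); M=R.from_quat(o['tool_rot']).as_matrix();print(M.round(4))
im=robot.camera('wrist')[:,:,::-1]; cv2.imwrite('pics/d_wrist.png',im)
im=robot.camera('side')[:,:,::-1]; cv2.imwrite('pics/d_side.png',cv2.resize(im[80:260,150:350],(800,720))[:600])
o=robot.get_obs();print(o['position'])
print(M.T@(np.array([.5527,-.2367,.24])-o['position'])*100)
E
```

```text
5.3 [0.59482025 0.19147982 0.21770124] [ 0.02459535 -0.49550501 -3.25999912] [ 0.     0.036  0.04  -0.     0.006 -0.001]
[[ 8.893e-01  1.100e-03  4.573e-01]
 [-4.573e-01  2.000e-04  8.893e-01]
 [ 9.000e-04 -1.000e+00  7.000e-04]]
[0.59343134 0.19121524 0.21547053]
[ 15.94736954  -2.46616104 -39.9164298 ]
```

View pics/d_wrist.png

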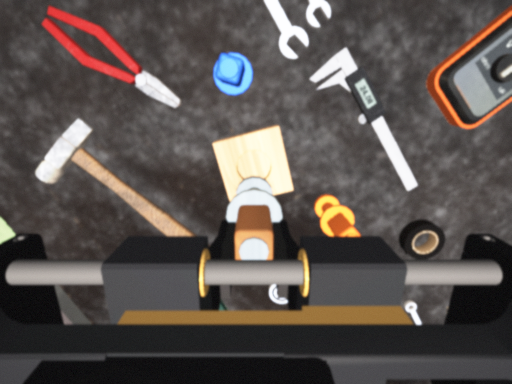

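View pics/d_side.png

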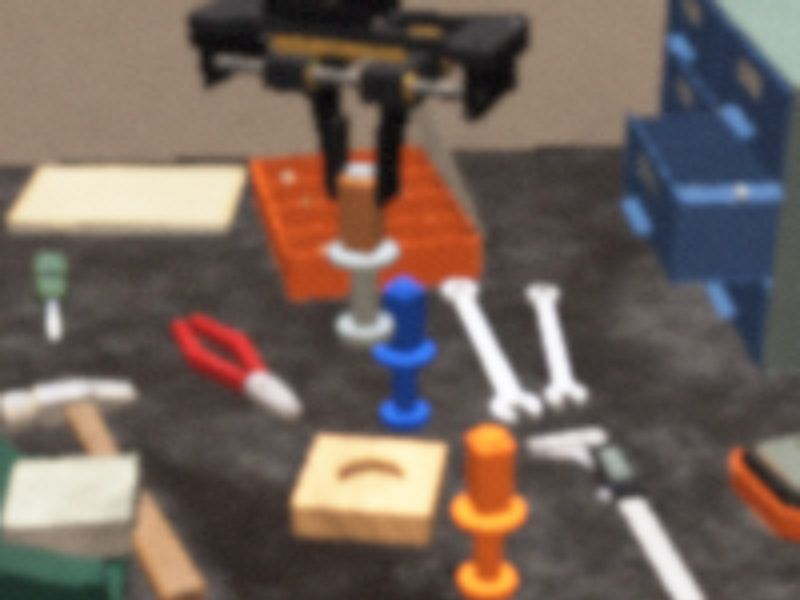

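>>> carry_out --pt "0 0 -3 0 0 0 0" --pt "0 1.6 -4.5 -4 0 0 0" --pt "0 3.2 -4.5 -8 0 0 0" --pt "0 4.8 -4.5 -12 0 0 0" --pt "0 6.4 -4.5 -16 0 0 0" --pt "0 8 -4.5 -20 0 0 0" --pt "0 9.6 -4.5 -24 0 0 0" --pt "0 11.2 -4.5 -28 0 0 0" --pt "0 12.8 -4.5 -32 0 0 0" --pt "0 14.4 -4.5 -36 0 0 0" --pt "0 15.4 -4 -38.5 0 0 0" --pt "0 15.9 -2.5 -39.9 0 0 0" --pt "0 15.9 -1 -39.9 0 0 0" --pt "0 15.9 0 -39.9 0 0 0" --pt "0 15.9 0 -39.9 0 0 0" --pt "0 15.9 0 -39.9 0 0 0" --pt "0 15.9 0 -39.9 0 0 0"

```text
time: 7.1
position: [0.5545, -0.2356, 0.2176]
tool_rot: [0.687, -0.166, 0.166, -0.687]
ft_force: [0.7, -0.0, -1.8]
grip_width: 0.0235
```

```bash
python3 - <<'E'
from h import *
o=robot.get_obs();print(o['time'],o['position'],o['ft_force'],o['joint_velocities'].round(3)); M=R.from_quat(o['tool_rot']).as_matrix();print(M.round(4))
s=robot.camera('side')[:,:,::-1]; cv2.imwrite('pics/e_side.png',s)
t=robot.camera('top')[:,:,::-1]; cv2.imwrite('pics/e_top.png',t)
o=robot.get_obs();print(o['position'],o['ft_force'])
cv2.imwrite('pics/e_crop.png',cv2.resize(s[210:360,160:310],(600,600),interpolation=cv2.INTER_CUBIC))
E
```

```text
7.1 [ 0.55447754 -0.23555014  0.21755304] [ 0.67087226 -0.02230811 -1.81126941] [-0.001 -0.008 -0.004 -0.002  0.002 -0.002]
[[ 8.898e-01  1.000e-03  4.563e-01]
 [-4.563e-01 -5.000e-04  8.898e-01]
 [ 1.100e-03 -1.000e+00 -0.000e+00]]
[ 0.55448994 -0.23586229  0.21789193] [-0.19580536  0.25430006 -2.06118863]
```

View pics/e_crop.png

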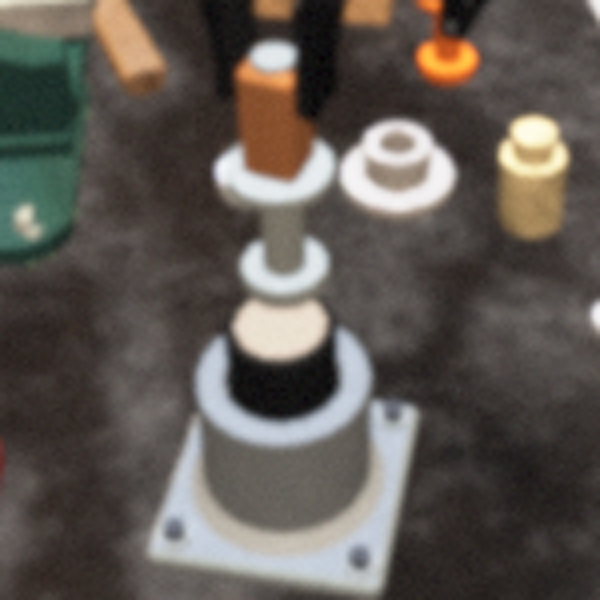

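View pics/e_top.png

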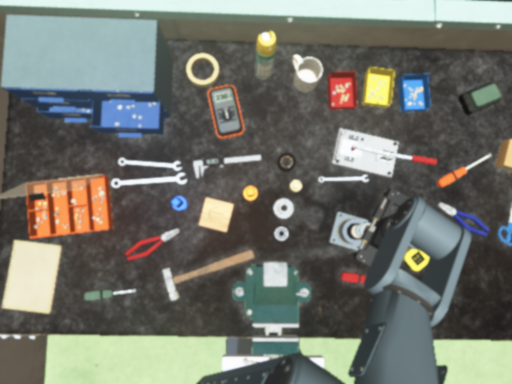

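```bash
python3 - <<'E'
from h import *
o=robot.get_obs(); p=o['position']; sole=p[2]-.0871
c=lambda x,y:(160+x/4-.4,210+y/4-.4)
# y-depth assumed equal tcp; project tcp axis points
for n,z,q in(('foot top',sole+.010,(284,263)),('collar top',sole+.061,(275,168)),('handle top',sole+.111,(273,57))):
    pr=proj('side',[p[0],p[1],z]); print(n,'expected crop px',((pr-[159.6,209.6])*4).round(1),'seen',q,'->',onz('side',c(*q),z))
print('cover px exp',(proj('side',[.5527,-.2367,.105])-[159.6,209.6])*4, onz('side',c(281,328),.105))
E
```

```text
foot top expected crop px [282.1 257.5] seen (284, 263) -> [ 0.5551826  -0.2391797   0.14079193]
collar top expected crop px [277.7 160.2] seen (275, 168) -> [ 0.5533036  -0.24057725  0.19179193]
handle top expected crop px [273.1  56.5] seen (273, 57) -> [ 0.55446126 -0.23617049  0.24179193]
cover px exp [280.74357248 322.96568085] [ 0.55272346 -0.23963621  0.105     ]
```

>>> carry_out --pt "0 -0.16 0.5 -0.14 0 0 0" --pt "0 -0.16 1.2 -0.14 0 0 0" --pt "0 -0.16 1.8 -0.14 0 0 0" --pt "0 -0.16 2.0 -0.14 0 0 0" --pt "0 -0.16 2.0 -0.14 0 0 0" --pt "0 -0.16 2.0 -0.14 0 0 0"

```text
time: 7.8
position: [0.5519, -0.2367, 0.197]
tool_rot: [-0.687, 0.166, -0.166, 0.687]
ft_force: [0.0, -1.1, -2.5]
grip_width: 0.0234
```

```bash
python3 - <<'E'
from h import *
o=robot.get_obs();print(o['time'],o['position'],o['ft_force'])
s=robot.camera('side')[:,:,::-1]; w=robot.camera('wrist')[:,:,::-1]
cv2.imwrite('pics/f.png',np.hstack([cv2.resize(s[260:330,195:265],(400,400),interpolation=cv2.INTER_CUBIC),cv2.resize(w[100:300,155:355],(400,400))]))
E
```

```text
7.8 [ 0.55189351 -0.23670931  0.19700342] [ 0.00318106 -1.13733614 -2.46018376]
```

View pics/f.png

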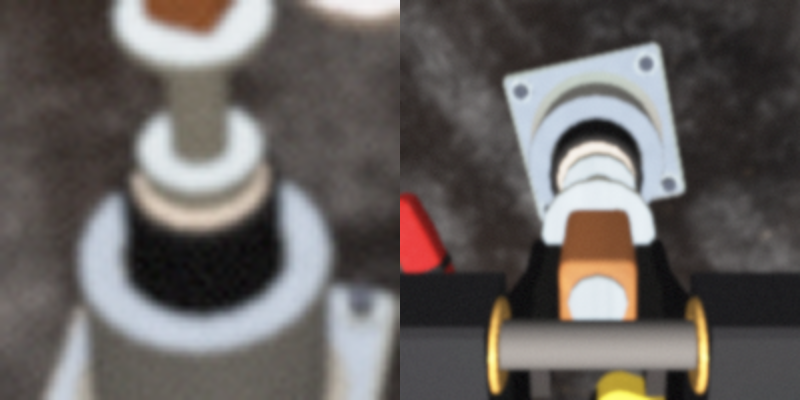

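>>> carry_out --pt "0 0 0.3 0 0 0 0" --pt "0 0 0.5 0 0 0 0" --pt "0 0 0.6 0 0 0 0" --pt "0 0 0.7 0 0 0 0" --pt "0 0 0.8 0 0 0 0" --pt "0 0 0.9 0 0 0 0" --pt "0 0 1.0 0 0 0 0" --pt "0 0 1.0 0 0 0 0" --force 60

```text
time: 8.7
position: [0.5518, -0.2367, 0.1869]
tool_rot: [0.687, -0.166, 0.166, -0.687]
ft_force: [0.4, 0.4, -0.2]
grip_width: 0.0235
```

>>> carry_out --pt "0 0 0.1 0 0 0 0" --pt "0 0 0.2 0 0 0 0" --pt "0 0 0.2 0 0 0 0"

```text
time: 9.0
position: [0.5518, -0.2366, 0.1849]
tool_rot: [-0.687, 0.166, -0.166, 0.687]
ft_force: [0.4, -0.2, -0.2]
grip_width: 0.0234
```

>>> carry_out --pt "0 0 0.1 0 0 0 0" --pt "0 0 0.1 0 0 0 0"

```text
time: 9.2
position: [0.5518, -0.2366, 0.1839]
tool_rot: [-0.687, 0.166, -0.166, 0.687]
ft_force: [-0.8, -0.0, 0.0]
grip_width: 0.0231
```

>>> carry_out --pt "0 0 0.1 0 0 0 0" --pt "0 0 0.1 0 0 0 0"

```text
time: 9.4
position: [0.5518, -0.2366, 0.1829]
tool_rot: [-0.687, 0.166, -0.166, 0.687]
ft_force: [0.0, -0.6, -0.2]
grip_width: 0.0232
```

>>> carry_out --pt "0 0 0.1 0 0 0 0" --pt "0 0 0.1 0 0 0 0"

```text
time: 9.6
position: [0.5518, -0.2366, 0.1819]
tool_rot: [-0.687, 0.166, -0.166, 0.687]
ft_force: [-0.2, -0.5, -0.8]
grip_width: 0.0233
```

>>> carry_out --pt "0 0 0.1 0 0 0 0" --pt "0 0 0.1 0 0 0 0"

```text
time: 9.8
position: [0.5518, -0.2366, 0.1809]
tool_rot: [-0.687, 0.166, -0.166, 0.687]
ft_force: [0.6, -0.1, 0.6]
grip_width: 0.0233
```

>>> carry_out --pt "0 0 0.1 0 0 0 0" --pt "0 0 0.1 0 0 0 0"

```text
time: 10.0
position: [0.5518, -0.2366, 0.1799]
tool_rot: [-0.687, 0.166, -0.166, 0.687]
ft_force: [0.1, -0.1, -0.1]
grip_width: 0.0234
```

>>> carry_out --pt "0 0 0.1 0 0 0 0" --pt "0 0 0.1 0 0 0 0"

```text
time: 10.2
position: [0.5518, -0.2366, 0.1789]
tool_rot: [-0.687, 0.166, -0.166, 0.687]
ft_force: [0.4, -0.7, 0.4]
grip_width: 0.0237
```

>>> carry_out --pt "0 0 0.1 0 0 0 0" --pt "0 0 0.1 0 0 0 0"

```text
time: 10.4
position: [0.5518, -0.2366, 0.1779]
tool_rot: [-0.687, 0.166, -0.166, 0.687]
ft_force: [-0.4, 0.8, 0.2]
grip_width: 0.0234
```

>>> carry_out --pt "0 0 0.1 0 0 0 0" --pt "0 0 0.1 0 0 0 0"

```text
time: 10.6
position: [0.5518, -0.2366, 0.1769]
tool_rot: [-0.687, 0.166, -0.166, 0.687]
ft_force: [-1.0, -0.2, 0.1]
grip_width: 0.024
```

```bash
python3 - <<'E'
from h import *
o=robot.get_obs();print(o['time'],o['position'],o['ft_force'])
s=robot.camera('side')[:,:,::-1]
cv2.imwrite('pics/g.png',cv2.resize(s[255:335,190:270],(500,500),interpolation=cv2.INTER_CUBIC))
E
```

```text
10.6 [ 0.55180089 -0.23661195  0.17692564] [-0.98230009 -0.16923502  0.09158793]
```

View pics/g.png

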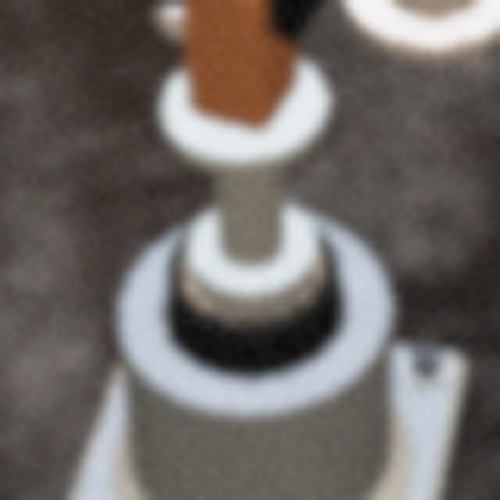

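The foot sits centred on the cover, which has gone down about 15 mm with only the washer force so far. I'll keep going.

>>> carry_out --pt "0 0 0.1 0 0 0 0" --pt "0 0 0.1 0 0 0 0"

```text
time: 10.85
position: [0.5518, -0.2366, 0.176]
tool_rot: [0.687, -0.166, 0.166, -0.687]
ft_force: [-0.4, -0.1, 0.1]
grip_width: 0.0236
```

>>> carry_out --pt "0 0 0.1 0 0 0 0" --pt "0 0 0.1 0 0 0 0"

```text
time: 11.05
position: [0.5518, -0.2366, 0.1749]
tool_rot: [-0.687, 0.166, -0.166, 0.687]
ft_force: [0.7, 0.4, -0.2]
grip_width: 0.0233
```

>>> carry_out --pt "0 0 0.1 0 0 0 0" --pt "0 0 0.1 0 0 0 0"

```text
time: 11.25
position: [0.5518, -0.2366, 0.174]
tool_rot: [-0.687, 0.166, -0.166, 0.687]
ft_force: [-0.5, 1.2, 1.1]
grip_width: 0.0235
```

>>> carry_out --pt "0 0 0.1 0 0 0 0" --pt "0 0 0.1 0 0 0 0"

```text
time: 11.45
position: [0.5519, -0.2367, 0.1734]
tool_rot: [0.687, -0.166, 0.166, -0.687]
ft_force: [-0.8, 0.4, 2.9]
grip_width: 0.0235
```

>>> carry_out --pt "0 0 0.1 0 0 0 0" --pt "0 0 0.1 0 0 0 0"

```text
time: 11.65
position: [0.552, -0.2367, 0.1728]
tool_rot: [0.687, -0.166, 0.167, -0.687]
ft_force: [-1.4, 1.1, 5.2]
grip_width: 0.0239
```

>>> carry_out --pt "0 0 0.05 0 0 0 0" --pt "0 0 0.05 0 0 0 0"

```text
time: 11.85
position: [0.552, -0.2368, 0.1726]
tool_rot: [0.687, -0.166, 0.167, -0.687]
ft_force: [-1.0, 0.2, 7.5]
grip_width: 0.0238
```

>>> carry_out --pt "0 0 0.05 0 0 0 0" --pt "0 0 0.05 0 0 0 0"

```text
time: 12.05
position: [0.5521, -0.2368, 0.1724]
tool_rot: [0.687, -0.166, 0.167, -0.687]
ft_force: [-1.8, 2.0, 9.0]
grip_width: 0.0231
```

>>> carry_out --pt "0 0 0.05 0 0 0 0" --pt "0 0 0.05 0 0 0 0"

```text
time: 12.25
position: [0.5521, -0.2368, 0.1721]
tool_rot: [0.687, -0.166, 0.167, -0.687]
ft_force: [-1.2, 0.4, 8.9]
grip_width: 0.0235
```

>>> carry_out --pt "0 0 0.05 0 0 0 0" --pt "0 0 0.05 0 0 0 0"

```text
time: 12.45
position: [0.5522, -0.2368, 0.1718]
tool_rot: [0.687, -0.166, 0.167, -0.687]
ft_force: [-0.8, 1.8, 10.0]
grip_width: 0.0232
```

>>> carry_out --pt "0 0 0.03 0 0 0 0" --pt "0 0 0.03 0 0 0 0"

```text
time: 12.65
position: [0.5522, -0.2369, 0.1716]
tool_rot: [0.688, -0.166, 0.167, -0.687]
ft_force: [-1.4, 1.1, 9.9]
grip_width: 0.0235
```

>>> carry_out --pt "0 0 0.05 0 0 0 0" --pt "0 0 0.05 0 0 0 0"

```text
time: 12.85
position: [0.5522, -0.2369, 0.171]
tool_rot: [0.688, -0.166, 0.167, -0.687]
ft_force: [-1.5, 0.7, 10.4]
grip_width: 0.0235
```

>>> carry_out --pt "0 0 0.05 0 0 0 0" --pt "0 0 0.05 0 0 0 0"

```text
time: 13.05
position: [0.5521, -0.2368, 0.17]
tool_rot: [0.687, -0.166, 0.167, -0.687]
ft_force: [-1.4, 0.4, 6.9]
grip_width: 0.0234
```

>>> carry_out --pt "0 0 0.05 0 0 0 0" --pt "0 0 0.05 0 0 0 0"

```text
time: 13.25
position: [0.5519, -0.2367, 0.1684]
tool_rot: [0.687, -0.166, 0.167, -0.687]
ft_force: [-0.2, 0.3, 0.4]
grip_width: 0.0239
```

>>> carry_out --pt "0 0 0.05 0 0 0 0" --pt "0 0 0.05 0 0 0 0"

```text
time: 13.45
position: [0.5513, -0.2363, 0.1668]
tool_rot: [-0.687, 0.167, -0.166, 0.687]
ft_force: [-0.1, -0.2, -1.9]
grip_width: 0.0232
```

>>> carry_out --pt "0 0 0.05 0 0 0 0" --pt "0 0 0.05 0 0 0 0"

```text
time: 13.65
position: [0.5515, -0.2364, 0.1666]
tool_rot: [-0.687, 0.167, -0.166, 0.687]
ft_force: [0.4, 0.5, -3.1]
grip_width: 0.0234
```

>>> carry_out --pt "0 0 0.04 0 0 0 0" --pt "0 0 0.04 0 0 0 0"

```text
time: 13.85
position: [0.5517, -0.2366, 0.1666]
tool_rot: [-0.687, 0.166, -0.166, 0.687]
ft_force: [-0.2, -1.1, -1.8]
grip_width: 0.0232
```

>>> carry_out --pt "0 0 0.05 0 0 0 0" --pt "0 0 0.05 0 0 0 0"

```text
time: 14.05
position: [0.5518, -0.2366, 0.1664]
tool_rot: [-0.687, 0.166, -0.166, 0.687]
ft_force: [0.2, 0.3, -2.2]
grip_width: 0.0236
```

>>> carry_out --pt "0 0 0.04 0 0 0 0" --pt "0 0 0.04 0 0 0 0"

```text
time: 14.25
position: [0.5519, -0.2366, 0.1663]
tool_rot: [0.687, -0.166, 0.166, -0.687]
ft_force: [-0.3, -0.9, -0.0]
grip_width: 0.0237
```

>>> carry_out --pt "0 0 0.05 0 0 0 0" --pt "0 0 0.05 0 0 0 0"

```text
time: 14.45
position: [0.552, -0.2367, 0.1661]
tool_rot: [0.687, -0.166, 0.167, -0.687]
ft_force: [-0.9, 0.4, 3.4]
grip_width: 0.0232
```

>>> carry_out --pt "0 0 0.05 0 0 0 0" --pt "0 0 0.05 0 0 0 0"

```text
time: 14.65
position: [0.552, -0.2368, 0.166]
tool_rot: [0.687, -0.166, 0.167, -0.687]
ft_force: [-1.7, 0.9, 6.1]
grip_width: 0.0233
```

>>> carry_out --pt "0 0 0.05 0 0 0 0" --pt "0 0 0.1 0 0 0 0" --pt "0 0 0.1 0 0 0 0"

```text
time: 14.95
position: [0.5521, -0.2368, 0.1657]
tool_rot: [0.687, -0.166, 0.167, -0.687]
ft_force: [-3.0, 1.4, 9.4]
grip_width: 0.0234
```

The click came at about 12.7 N and the stiff seal was felt after it. Lifting off to check that the cover stays down.

>>> carry_out --pt "0 0 -0.3 0 0 0 0" --pt "0 0 -0.8 0 0 0 0" --pt "0 0 -2 0 0 0 0" --pt "0 0 -4 0 0 0 0" --pt "0 0 -7 0 0 0 0" --pt "0 0 -10 0 0 0 0" --pt "0 0 -10 0 0 0 0" --pt "0 0 -10 0 0 0 0"

```text
time: 15.75
position: [0.5518, -0.2367, 0.2643]
tool_rot: [0.687, -0.166, 0.167, -0.687]
ft_force: [-0.3, 0.5, -2.6]
grip_width: 0.0236
```

```bash
python3 - <<'E'
from h import *
o=robot.get_obs();print(o['time'],o['position'],o['ft_force']);M=R.from_quat(o['tool_rot']).as_matrix();print(M.round(4))
s=robot.camera('side')[:,:,::-1];w=robot.camera('wrist')[:,:,::-1]
cv2.imwrite('pics/h.png',np.hstack([cv2.resize(s[210:350,160:300],(400,400),interpolation=cv2.INTER_CUBIC),cv2.resize(w[100:300,155:355],(400,400))]))
o=robot.get_obs();print(o['position'])
print((M.T@(np.array([.595,.1914,o['position'][2]])-o['position'])*100).round(2))
E
```

```text
15.75 [ 0.55182126 -0.23667112  0.26433513] [-0.33648362  0.49714701 -2.6301119 ]
[[ 8.893e-01  9.000e-04  4.573e-01]
 [-4.573e-01 -7.000e-04  8.893e-01]
 [ 1.100e-03 -1.000e+00 -2.000e-04]]
[ 0.55067294 -0.23594744  0.26227536]
[-1.560e+01 -2.000e-02  4.003e+01]
```

View pics/h.png

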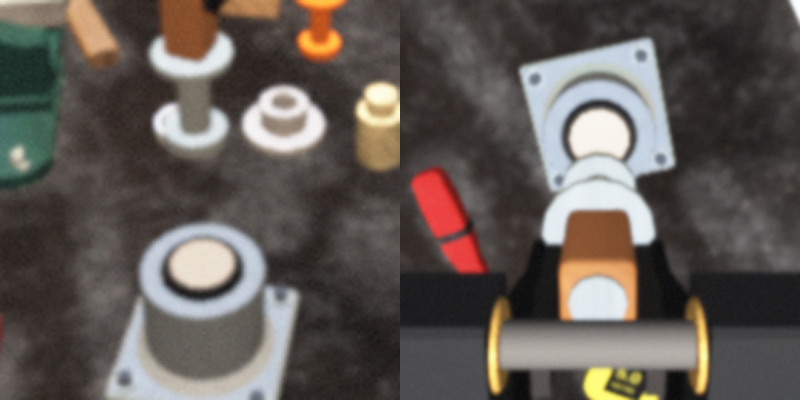

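The cover stays down with only a thin rim showing. Now back over the stand.

>>> carry_out --pt "0 -1.6 0 4 0 0 0" --pt "0 -3.2 0 8 0 0 0" --pt "0 -4.8 0 12 0 0 0" --pt "0 -6.3 0 16 0 0 0" --pt "0 -7.9 0 20 0 0 0" --pt "0 -9.4 0 24 0 0 0" --pt "0 -11 0 28 0 0 0" --pt "0 -12.6 0 32 0 0 0" --pt "0 -14.2 0 36 0 0 0" --pt "0 -15.2 0 38.8 0 0 0" --pt "0 -15.7 0 40 0 0 0" --pt "0 -15.7 2 40 0 0 0" --pt "0 -15.7 4 40 0 0 0" --pt "0 -15.7 5.5 40 0 0 0" --pt "0 -15.7 6 40 0 0 0" --pt "0 -15.7 6 40 0 0 0" --pt "0 -15.7 6 40 0 0 0" --pt "0 -15.7 6 40 0 0 0"

```text
time: 17.65
position: [0.5958, 0.1907, 0.2049]
tool_rot: [-0.687, 0.166, -0.167, 0.687]
ft_force: [0.7, -0.2, -1.9]
grip_width: 0.0237
```

```bash
python3 - <<'E'
from h import *
o=robot.get_obs();print(o['time'],o['position'],o['ft_force'],o['joint_velocities'].round(3));M=R.from_quat(o['tool_rot']).as_matrix();print(M.round(4))
s=robot.camera('side')[:,:,::-1]
cv2.imwrite('pics/i.png',cv2.resize(s[120:230,190:300],(600,600),interpolation=cv2.INTER_CUBIC))
o=robot.get_obs();p=o['position'];print(p)
k=600/110; off=np.array([190,120])
f=lambda P:((proj('side',P)-off+.4)*k).round(1)
print('recess ctr',f([.5966,.1910,.024]),'tool axis foot top',f([p[0],p[1],p[2]-.0771]),'collar',f([p[0],p[1],p[2]-.0261]))
print((M.T@(np.array([.5955,.1912,p[2]])-p)*100).round(2))
E
```

```text
17.65 [0.59584058 0.19070842 0.20491756] [ 0.66478753 -0.17709074 -1.92269616] [ 0.002 -0.004 -0.     0.002 -0.002  0.   ]
[[ 8.891e-01  1.900e-03  4.576e-01]
 [-4.576e-01  2.000e-04  8.891e-01]
 [ 1.600e-03 -1.000e+00  1.000e-03]]
[0.59579776 0.19077151 0.20496168]
recess ctr [288.2 426.1] tool axis foot top [282.7 239.8] collar [280.5 140.8]
[-0.05 -0.    0.02]
```

View pics/i.png

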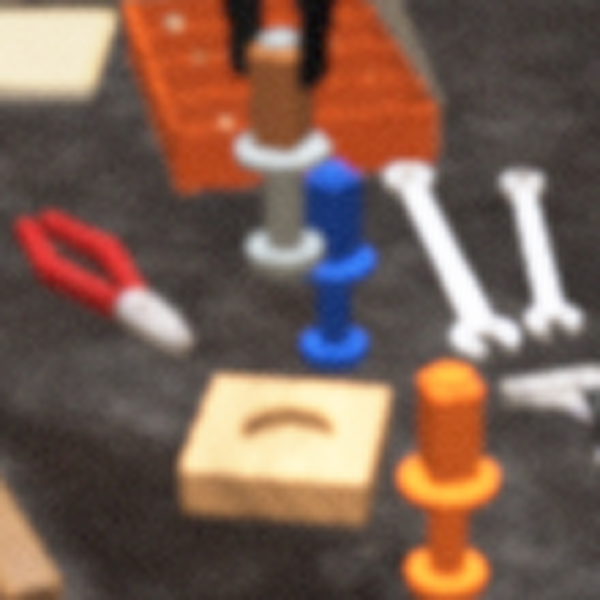

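>>> carry_out --pt "0 0.07 2 0.04 0 0 0" --pt "0 0.07 4.5 0.04 0 0 0" --pt "0 0.07 7 0.04 0 0 0" --pt "0 0.07 8 0.04 0 0 0" --pt "0 0.07 8.8 0.04 0 0 0" --pt "0 0.07 9.6 0.04 0 0 0" --pt "0 0.07 10.3 0.04 0 0 0" --pt "0 0.07 10.3 0.04 0 0 0" --pt "0 0.07 10.3 0.04 0 0 0"

```text
time: 18.6
position: [0.5962, 0.191, 0.1013]
tool_rot: [-0.687, 0.166, -0.167, 0.687]
ft_force: [-0.9, 0.1, -2.7]
grip_width: 0.0238
```

>>> carry_out --pt "0 0 0.2 0 0 0 0" --pt "0 0 0.2 0 0 0 0"

```text
time: 18.8
position: [0.5961, 0.191, 0.0992]
tool_rot: [-0.687, 0.166, -0.167, 0.687]
ft_force: [-1.1, 0.3, -1.9]
grip_width: 0.0236
```

>>> carry_out --pt "0 0 0.15 0 0 0 0" --pt "0 0 0.15 0 0 0 0"

```text
time: 19.0
position: [0.5958, 0.1909, 0.0974]
tool_rot: [0.687, -0.166, 0.166, -0.687]
ft_force: [0.1, 1.1, -2.6]
grip_width: 0.0234
```

>>> carry_out --pt "0 0 0.1 0 0 0 0" --pt "0 0 0.1 0 0 0 0"

```text
time: 19.2
position: [0.5961, 0.191, 0.097]
tool_rot: [-0.687, 0.166, -0.167, 0.687]
ft_force: [-0.7, -0.1, 1.4]
grip_width: 0.0235
```

>>> carry_out --pt "0.35 0 -0.05 0 0 0 0" --pt "0.35 0 -0.05 0 0 0 0" --pt "1 0 -0.05 0 0 0 0" --pt "1 0 -0.05 0 0 0 0" --pt "1 0 -0.05 0 0 0 0" --pt "1 0 -0.05 0 0 0 0" --pt "1 0 -0.05 0 0 0 0" --pt "1 0 -0.05 0 0 0 0"

```text
time: 20.0
position: [0.5959, 0.1909, 0.0969]
tool_rot: [-0.687, 0.166, -0.166, 0.687]
ft_force: [-0.1, -0.8, 0.7]
grip_width: 0.0701
```

>>> carry_out --pt "1 0 -0.5 0 0 0 0" --pt "1 0 -2 0 0 0 0" --pt "1 0 -5 0 0 0 0" --pt "1 0 -9 0 0 0 0" --pt "1 0 -13 0 0 0 0" --pt "1 0 -17 0 0 0 0" --pt "1 0 -17 0 0 0 0" --pt "1 0 -17 0 0 0 0"

```text
time: 20.8
position: [0.5965, 0.191, 0.2694]
tool_rot: [-0.687, 0.165, -0.168, 0.688]
ft_force: [0.2, -0.5, 0.2]
grip_width: 0.0871
```

```bash
python3 - <<'E'
from h import *
o=robot.get_obs();print(o['time'],o['position'],o['ft_force'],o['grip_width'])
s=robot.camera('side')[:,:,::-1];w=robot.camera('wrist')[:,:,::-1]
cv2.imwrite('pics/j.png',np.hstack([s[100:384,100:380],cv2.resize(w,(400,300))[:284]]))
cv2.imwrite('pics/j2.png',np.hstack([cv2.resize(s[140:240,200:300],(400,400),interpolation=cv2.INTER_CUBIC),cv2.resize(s[270:360,190:280],(400,400),interpolation=cv2.INTER_CUBIC)]))
a=cv2.imread('pics/a_side.png'); d=cv2.absdiff(s.astype(np.uint8),a).max(2); m=cv2.morphologyEx((d>45).astype(np.uint8),cv2.MORPH_OPEN,np.ones((3,3)))
n,l,st,c=cv2.connectedComponentsWithStats(m);print(st[1:])
E
```

```text
20.8 [0.59645555 0.19103652 0.26943843] [ 0.23948692 -0.51795625  0.23741891] 0.08708521728461353
[[  24    0   10   13   88]
 [ 222    0   33   17  509]
 [   0   18   86  159 8217]
 [ 196   27   89   85 3165]
 [ 216  282   29   30  513]
 [ 225  291   13    4   40]]
```

View pics/j.png

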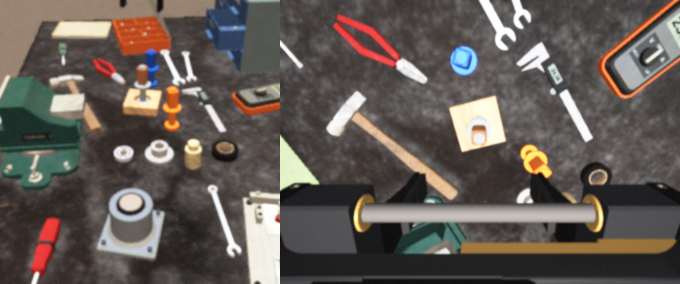

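View pics/j2.png

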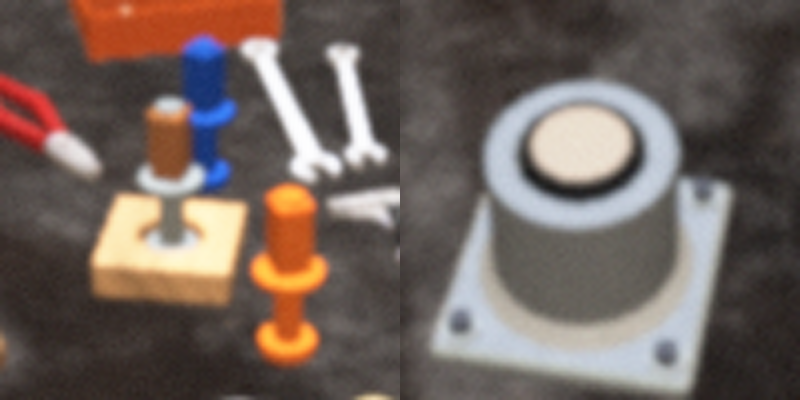

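The tool stands upright in the recess, the cover is still down, and the only bench changes are at the cover. Handing in.

```bash
python3 -c "
from rig import robot
print(robot.hand_in())"
```

```text
the job is handed in; nothing more can be done
None
```

I took the bare steel seating tool from its stand, pressed the end cover home with it, and put the tool back upright in the stand. I handed in at about 21 s of the 48 s allowed.

- **Press:** The force rose to about 12.7 N, then dropped as the ridge slipped past. About 4 mm further down I felt the stiff seal and stopped at roughly 12 N. Those are sampled readings with the tool's weight subtracted, well under the 30 N limit. Total travel was about 26 mm, inside the 11 to 27 mm given.
- **Cover:** After I lifted the tool off, and again in the last picture, the cover stayed down with only a thin rim showing.
- **Tool and bench:** The last pictures show the tool upright in its recess and the open gripper clear above it, with the force near zero. Comparing the side view with the first one, the only change on the bench was at the cover; the rest was the arm itself. I did not run the same comparison on the top view.

One small disagreement: the side camera alone put the foot and cover about 3 mm off in depth compared with the top camera. I centred the foot using their positions relative to each other, and it looked centred before the press.

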